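# Turn the holder arm of a stirring stand end for end

## Task

Two stirring stands stand on the lab bench, each with a double-ended holder arm on its pivot pin. On one of them the arm is the wrong way round, with its narrow ring over the stirring disc. Lift that arm right off its pin, turn it end for end and lower it fully home on the same pin before letting go, so that its wide ring lies over the stirring disc; do not shift the arm of the other stand.

Things in the scene. Friction and masses are not known exactly. Their poses are not given: they have to be found in the camera images.
- stand: Fixed dark steel plate 240 x 90 x 12 mm on the bench; origin: centre of underside, x along it, z up. Above the origin: steel seat boss, top at z 22, and on it a pin, tip at z 58, 23 mm thick for 10 mm, then tapering to 6. Flat white stirring disc, 48 mm wide, top z 18, at x +85. Stop posts (tops z 32) at x 40, y +-25 let the arm swing 12 deg each way. The other stand is identical.
- holder: The reversed arm: loose, 0.2 kg, balanced. Origin: centre of hub underside; +x to the wide ring, z up. Hub 38 x 38 mm, 50 tall, 27 mm through bore; grip it from above across either pair of flats. Bars 20 wide, 10 thick, flush with the hub's underside, lead to the wide ring (64 mm outside) at x +85 and the narrow one (38) at x -85. Seated: origin at stand z 22, its x now opposite the stand's.
- wide_ring (a point): Centre of that arm's wide ring (64 mm outside, 52 inside, 10 thick) at the level of the arm's underside, 85 mm from the hub's axis; axes as the arm's. It must end above the stirring disc, the arm's x then pointing along the stand's x, anywhere between the stops.
- other_holder: The same kind of arm on the other, identical stand, already the right way round (wide ring over the stirring disc), loose on its pin; origin and axes as the first arm. Not to be shifted.
There are look-alikes about, which are no part of the job. What is shaped like the holder but green, red or yellow is not meant.

How it is judged:
On the way:
1. the arm is lifted right off its pin (z of holder in the frame of stand above 0.06 m), for 0.1 s.
At the end, for the whole second after the job is handed in: The arm is back on its stand's pin, its hub down on the seat (within 5 mm in height, 10 mm sideways, level within about 6 degrees), at rest, with the wide ring on the stirring disc's side and its centre within 30 mm of the stand's centre line (horizontal distance between holder and stand below 0.01 m and z of holder in the frame of stand between 0.017 and 0.027 m and angle between holder's own z axis and vertical below 0.1 rad and x of wide_ring in the frame of stand above 0.07 m and y of wide_ring in the frame of stand between -0.03 and 0.03 m and linear speed of holder below 0.02 m/s); the robot touches nothing.
It fails at once if the other stand's arm is shifted by more than 15 mm (distance of other_holder from where it was at the start of the episode above 0.015 m).
It fails at once if the arm is let go in the air, more than 20 mm above its seat (z of holder in the frame of stand above 0.042 m and contact force between the fingers and holder below 0.1 N).
It also fails if it takes over 43 s, if anything falls off the work surface, if the arm or the gripper's body presses on something with over 40 N, if the wrist force passes 120 N, or if a joint passes its speed limit or range.

## Robot

A 7-joint arm with a two-finger parallel gripper is mounted at the origin on the work surface. World frame = base frame: x ahead of the robot, y to its left, z up, the work surface at z = 0. Lengths are in m, angles in rad, forces in N, time in s.
With the tool pointing down it reaches from about 0.425 to 0.875 m from the base axis. Payload 8.4 kg.
Tool frame: the origin (TCP) lies at the very end of the fingers, on their centre line; the grasp point (between the pads) lies env.hold_point_z behind it (env.hold_point_z is the distance from the TCP to the grasp point, in m); x points along the fingers, y is the direction in which the jaws open and shut, and the axes are right-handed (so a half turn about x gives the same grasp; the last joint's range is limited). The gripper opens to 87 mm and grips with 3 to 60 N. Pads are 19 mm wide; open, the fingers measure 117 mm over their backs; the gripper's body (75 mm by 190 mm) begins 51 mm behind the grasp point.
Start: joints at [1.008, 0.333, 0.04, 1.465, -0.013, 1.343, -0.059], TCP at [0.291, -0.581, 0.223] pointing down, gripper open.
Joint ranges: [-2.58, 2.58], [-0.38, 2.09], [-1.3, 1.39], [0.25, 2.4], [-1.5, 4.64], [0.08, 2.09], [-2.65, 2.65]. Speed limits (rad/s): [2.22, 2.22, 2.79, 2.79, 3.14, 3.14, 3.14].

## Interface

Orientations are given as a unit quaternion [w, x, y, z].
In Python, from workcell import env gives the robot as it stands.
- The arm moves only by the tool apply_moves, never from a script. Its argument "series" is a list of rows, each an object of numbers: "dx", "dy", "dz": the shift along the tool's x, y, z in m; "wx", "wy", "wz": the turn, a rotation vector about the tool's x, y, z in degrees; "hand": the finger opening in m, from 0 to 0.087. In form: [{"dx": .., "dy": .., "dz": .., "wx": .., "wy": .., "wz": .., "hand": ..}, ...]. A call has 1 to 20 rows; each row shifts and turns the pose as measured when the row begins, along the tool's axes as they then stand; what a row does not reach is not made up. A row lasts 1/12 s, in which the tool goes at most 41.7 mm and 7.16 degrees, less where a joint would pass 70% of its speed; a pose out of reach is approached as far as the arm can. A call with a gripper value outside its range is refused whole. The fingers move at their own pace and stop on an object; "newtons" is the grip in N (left out, the last holds). Time passes only in rows, so rows that do not move let the fingers close. It gives the time, the measured TCP pose, the force and the opening at its end, in the units of the state.
- env.read_state(): the state, without advancing time (a new reading comes with each control period).
- env.capture(name): name is "side" or "top"; returns (picture, depth): 400x640x3 uint8, red, green, blue; 400x640 float32, m along the optical axis (not along the pixel's ray), 0 where there is no reading.
- env.camera_info(name): a dict with "mtx" (3x3 intrinsics, pixels), "R" (3x3) and "t" (3): a world point X has camera coordinates R X + t. Camera axes: x right, y down, z forward; pixel columns grow to the right and rows downward; lengths in m; the calibration is good to about 2 mm. A picture is of the moment at which its call begins. camera_info takes no time and is no camera call.
- env.sign_off(): hands the job in, once; it reports no verdict.
Trained networks look in the newest picture that a camera, given by its name, has taken for a name from the list of things; names that differ only in an ending like _2 or _b are one class to them, and where a whole thing is asked for, a point or a joint stands for the part that bears it (a point fixed in the world has none). Each returns a list of dicts, best first, with "score" (0 to 1); they miss things now and then, are a little off and sometimes report something else, mostly with a low value. They report only what shows in the picture. A call takes as long as a camera call. They do not tell look-alikes from the thing itself.
- env.find_in(name, camera): "bbox" ([left, top, width, height] in pixels, round what is visible of it).
- env.mark_of(name, camera): "location" ([column, row] in pixels: a listed point, or the origin of a listed thing).
The state is a dict: "t": time; "joint_pos": joint angles; "qd": joint speeds; "joint_torque": joint torques, N m; "tcp_pos": TCP position; "tool_rot": TCP orientation; "wrist_force": force on the tool from outside, world axes, zero at the start; "moment": the same for the moment, N m; "width": finger opening in m.
Only numpy, scipy, OpenCV 4.12 (cv2) and the standard library are available. Lean on these libraries where they do the work, as an engineer would, in place of code of your own. Each camera call takes 0.05 s, during which the arm holds its last target. There are 200 camera calls.

## Working session

There is one attempt and no reset: what is moved stays moved. The work goes in short steps, Python scripts to look and compute and a tool call to move; the robot and the scene stay as the last step left them, time stands still between calls to the robot, and variables do not carry over. Pictures are saved under pics/ and viewed, about 8 in all and at most 12, crops included, and the job is handed in when it is done.

Besides the shell and the picture viewer there is one more tool, called after "Request:" as name([rows], argument=value, ...), one row to a line, values as JSON. apply_moves: Moves the arm, as the interface text tells. Its arguments: {"type":"object","properties":{"series":{"type":"array"},"newtons":{"type":"number"}},"required":["series"]}

```bash
mkdir -p pics; ls
cat > h.py <<'E'
import numpy as np, cv2
from workcell import env
def snap(cam,fn=None):
    p,d=env.capture(cam)
    if fn: cv2.imwrite('pics/'+fn,p[:,:,::-1])
    return p,d
def unproj(cam,uv,z=None,depth=None):
    c=env.camera_info(cam);K=np.array(c['mtx']);R=np.array(c['R']);t=np.array(c['t'])
    r=np.linalg.solve(K,np.array([uv[0],uv[1],1.]))
    if depth is not None: return R.T@(r*depth-t)
    o=-R.T@t;w=R.T@r
    return o+w*(z-o[2])/w[2]
E
python3 - <<'E'
from h import *
for c in ('top','side'):
    p,d=snap(c,c+'0.png'); i=env.camera_info(c); print(c, -np.array(i['R']).T@i['t'])
    for n in ('stand','holder','wide_ring','other_holder'):
        print(n,'box',[(x['bbox'],round(x['score'],2)) for x in env.find_in(n,c)])
        print(n,'mark',[(np.round(x['location'],1).tolist(),round(x['score'],2)) for x in env.mark_of(n,c)])
s=env.read_state();print(s,env.hold_point_z)
E
```

```text
pics
top [0.17988871 0.14063245 1.48399577]
stand box [([275.0, 144.0, 29.1, 82.7], 0.87)]
stand mark [([290.0, 186.0], 0.73)]
holder box [([128.8, 191.6, 64.3, 43.8], 0.97), ([279.1, 152.3, 24.2, 68.5], 0.73), ([231.4, 252.2, 37.0, 34.1], 0.68), ([419.8, 248.8, 62.8, 45.5], 0.59)]
holder mark [([445.9, 272.2], 0.79), ([292.1, 184.6], 0.77), ([251.9, 267.8], 0.74), ([156.2, 212.9], 0.62)]
wide_ring box [([216.0, 249.9, 56.8, 36.0], 0.95), ([133.1, 188.5, 55.7, 48.5], 0.86), ([277.6, 146.4, 24.1, 72.4], 0.81), ([415.7, 246.7, 65.9, 50.4], 0.61)]
wide_ring mark [([226.0, 282.7], 0.96), ([290.3, 206.5], 0.92), ([179.3, 223.6], 0.74)]
other_holder box [([418.1, 134.2, 19.1, 68.3], 0.71)]
other_holder mark [([424.7, 171.3], 0.69)]
side [0.00305761 0.96270028 0.89777841]
stand box [([213.1, 202.1, 88.8, 47.0], 0.57)]
stand mark [([259.3, 225.8], 0.62), ([281.4, 225.6], 0.24)]
holder box [([139.6, 329.0, 109.2, 63.4], 0.97), ([309.8, 256.2, 37.4, 75.7], 0.93), ([372.3, 139.5, 62.3, 27.3], 0.88)]
holder mark [([322.4, 293.0], 0.93), ([401.2, 155.2], 0.74), ([255.1, 216.0], 0.72), ([189.3, 36
[... 393 characters left out ...]
joint_pos': array([ 1.00779321,  0.33318277,  0.03986871,  1.46539241, -0.01339364,
        1.34329727, -0.05849722]), 'qd': array([-6.23502429e-04, -1.17670587e-03,  1.35534946e-03, -4.68981546e-05,
        1.38744886e-03, -2.70633418e-04, -6.82132962e-04]), 'joint_torque': array([ 1.61056523e-03, -6.56102014e+01,  1.33334365e+00, -4.04063308e+01,
       -6.01560948e-02,  3.50068964e-02, -2.20449971e-05]), 'tcp_pos': array([ 0.2907733 , -0.58130919,  0.22256032]), 'tool_rot': array([ 0.16250832,  0.68818079,  0.16252065, -0.68817533]), 'wrist_force': array([ 0.00500847,  0.20175185, -0.76803569]), 'moment': array([-0.01416615,  0.01545338,  0.00505582]), 'width': 0.08698600984146539} 0.0187
```

Run:
```python
import cv2
a=cv2.imread('pics/top0.png')[110:310,110:500]
cv2.imwrite('pics/topc.png',cv2.resize(a,None,fx=2,fy=2,interpolation=cv2.INTER_CUBIC))
```

```text
(no output)
```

View pics/topc.png

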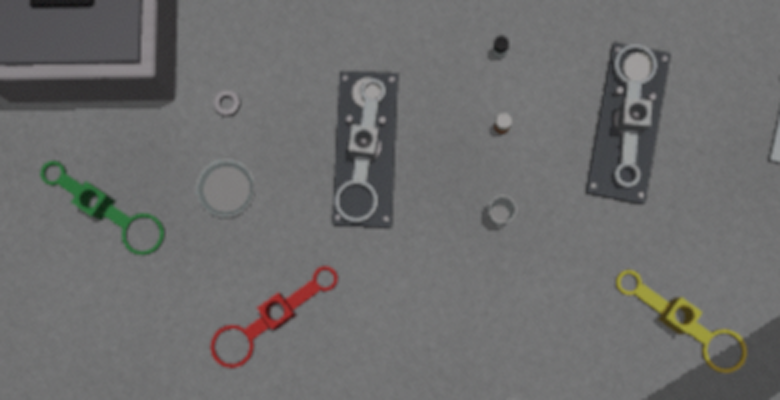

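View pics/side0.png

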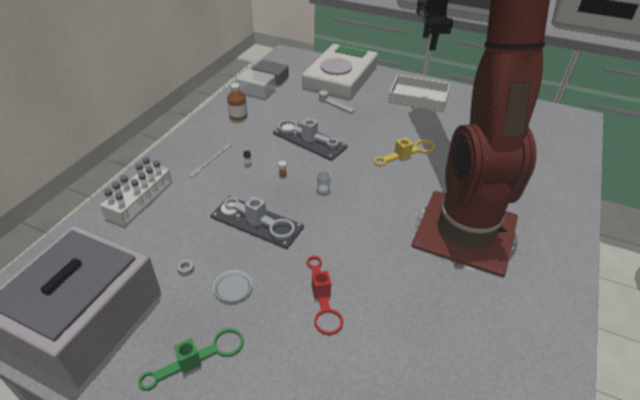

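The left grey stand, hub at top-picture (292,179), is the target. Its wide ring at (288,210) lies away from the disc at (294,156). The right grey stand, hub (428,166), is already the right way round. The look-alikes are green (157,211), red (248,266) and yellow (452,268).

```bash
cat > m.py <<'E'
from h import *
def cloud(cam,d):
    c=env.camera_info(cam);K=np.array(c['mtx']);R=np.array(c['R']);t=np.array(c['t'])
    v,u=np.mgrid[:400,:640];r=np.stack([(u-K[0,2])/K[0,0]*d,(v-K[1,2])/K[1,1]*d,d],-1)
    return (r-t)@R
E
python3 - <<'E'
from m import *
p,d=snap('top'); P=cloud('top',d)
for nm,(u0,u1,v0,v1) in {'tgt':(272,312,140,230),'oth':(400,450,128,214)}.items():
    Q=P[v0:v1,u0:u1].reshape(-1,3); C=p[v0:v1,u0:u1].reshape(-1,3).astype(int)
    pl=(C.max(1)<95)&(Q[:,2]<.05)
    print(nm,'z pct',np.percentile(Q[:,2],[1,20,50,95,99]).round(4))
    m=(Q[:,2]>.062)&(Q[:,2]<.085); q=Q[m]; print('hub top',m.sum(),q.mean(0).round(4),q.min(0).round(4),q.max(0).round(4))
    (c,s,a)=cv2.minAreaRect((q[:,:2]*1000).astype(np.float32)); print(c,s,a)
    # plate
    dark=((C.max(1)<85)).reshape(v1-v0,u1-u0).astype(np.uint8)
    n,l,st,ce=cv2.connectedComponentsWithStats(cv2.morphologyEx(dark,cv2.MORPH_CLOSE,np.ones((5,5))))
    k=1+st[1:,4].argmax(); vv,uu=np.nonzero(l==k)
    w=np.array([unproj('top',(a+u0,b+v0),z=.012) for a,b in zip(uu,vv)])[:,:2]
    print('plate',st[k],cv2.minAreaRect((w*1000).astype(np.float32)))
ca=p[110:310,110:500]
for nm,uv,z in [('disc',(294.5,155.5),.03),('wide',(288,210),.032),('hubtop',(292,179),.072)]: print(nm,unproj('top',uv,z=z).round(4))
c=env.camera_info('side')
ps,ds=snap('side');S=cloud('side',ds)[190:245,205:305].reshape(-1,3);m=(S[:,2]>.066)&(S[:,2]<.085);q=S[m]
print('side hub',m.sum(),q.mean(0).round(4),cv2.minAreaRect((q[:,:2]*1000).astype(np.float32)))
q=S[(S[:,2]>.028)&(S[:,2]<.036)];print(q.mean(0))
i=p[135:235,265:320][:,:,::-1];cv2.imwrite('pics/close.png',cv2.resize(i,None,fx=5.5,fy=5.5,interpolation=cv2.INTER_CUBIC))
E
```

```text
tgt z pct [-0.0052  0.0014  0.0112  0.0474  0.0751]
hub top 122 [0.5068 0.2079 0.0716] [0.4863 0.1866 0.0621] [0.5281 0.2276 0.0806]
(507.5544128417969, 208.06106567382812) (38.273109436035156, 39.484710693359375) 82.15696716308594
plate [   4    6   33   78 1778] ((505.40673828125, 209.41854858398438), (89.18157958984375, 239.92742919921875), 87.04095458984375)
oth z pct [-0.0062  0.      0.0087  0.0461  0.0749]
hub top 130 [ 0.5404 -0.1921  0.0713] [ 0.5202 -0.2124  0.0625] [ 0.5619 -0.1722  0.0804]
(541.1795043945312, -192.5407257080078) (38.62268829345703, 39.680667877197266) 84.17706298828125Traceback (most recent call last):
  File "<stdin>", line 13, in <module>
  File "h.py", line 8, in unproj
    c=env.camera_info(cam);K=np.array(c['mtx']);R=np.array(c['R']);t=np.array(c['t'])
ValueError: time passes only in moves, steps and waits
```

```bash
cat > m.py <<'E'
import numpy as np,cv2
from workcell import env
C={c:{k:np.array(v) for k,v in env.camera_info(c).items() if k in('mtx','R','t')} for c in('top','side')}
def cloud(cam,d):
    K,R,t=(C[cam][k] for k in('mtx','R','t'))
    v,u=np.mgrid[:400,:640];r=np.stack([(u-K[0,2])/K[0,0]*d,(v-K[1,2])/K[1,1]*d,d],-1)
    return (r-t)@R
def zplane(cam,z):
    "world xy of every pixel, were it at height z"
    a=cloud(cam,np.ones((400,640)));o=-C[cam]['R'].T@C[cam]['t'];w=a-o
    return (o+w*((z-o[2])/w[...,2])[...,None])[...,:2]
def pose(cam,p,guess):
    "bright arm at z .032 near stand: mask"
    pass
E
python3 - <<'E'
from m import *
p,d=env.capture('top'); P=cloud('top',d); Z=zplane('top',.032)
g=cv2.cvtColor(p,cv2.COLOR_RGB2GRAY)
# rectified orthographic view at z=.032, 0.5 mm/px, x up, y left, centred (505,209)
K,R,t=(C['top'][k] for k in('mtx','R','t'))
X,Y=np.meshgrid(.505+(300-np.arange(600))*.0005,.209+(150-np.arange(300))*.0005,indexing='ij')
c=np.stack([X,Y,0*X+.032],-1)@R.T+t; uv=(c@K.T); uv=(uv[...,:2]/uv[...,2:]).astype(np.float32)
im=cv2.remap(p,uv[...,0],uv[...,1],cv2.INTER_CUBIC)
cv2.imwrite('pics/close.png',im[:,:,::-1])
ps,ds=env.capture('side');S=cloud('side',ds)[190:245,205:305].reshape(-1,3);m=(S[:,2]>.066)&(S[:,2]<.085);q=S[m]
print('side hub',m.sum(),q.mean(0).round(4),cv2.minAreaRect((q[:,:2]*1000).astype(np.float32)))
E
```

```text
side hub 151 [0.5095 0.21   0.0718] ((509.4598388671875, 208.74191284179688), (41.395320892333984, 40.989662170410156), 85.49199676513672)
```

View pics/close.png

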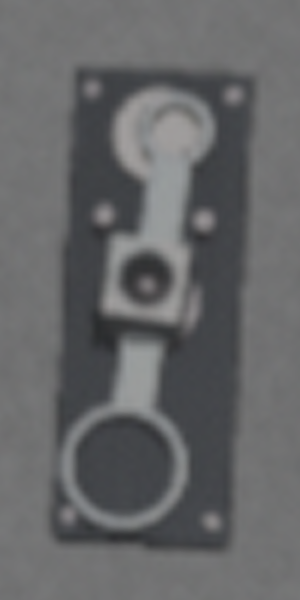

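The crop confirms it: the white-grey arm has its narrow ring over the disc (178,132) and its wide ring at the far end (124,465). From these, the hub is at about (0.507, 0.209), the arm's x yaw is about 171° and the stand's x yaw about -3°. I'll set out now.

Request:
apply_moves([
  {"dy": -0.019, "dz": -0.023},
  {"dy": -0.019, "dz": -0.023},
  {"dy": -0.019, "dz": -0.023},
  {"dy": -0.019, "dz": -0.023},
  {"dy": -0.019, "dz": -0.023},
  {"dy": -0.019, "dz": -0.023},
  {"dy": -0.019, "dz": -0.023},
  {"dy": -0.019, "dz": -0.023},
  {"dy": -0.019, "dz": -0.023},
  {"dy": -0.019, "dz": -0.023},
  {"dy": -0.019, "dz": -0.023},
  {"dy": -0.019, "dz": -0.023},
  {"dy": -0.019, "dz": -0.023},
  {"dy": -0.019, "dz": -0.023},
])

```text
invalid input
```

Request:
apply_moves([
  {"dx": 0, "dy": -0.019, "dz": -0.023, "wx": 0, "wy": 0, "wz": 0, "hand": 0.087},
  {"dx": 0, "dy": -0.019, "dz": -0.023, "wx": 0, "wy": 0, "wz": 0, "hand": 0.087},
  {"dx": 0, "dy": -0.019, "dz": -0.023, "wx": 0, "wy": 0, "wz": 0, "hand": 0.087},
  {"dx": 0, "dy": -0.019, "dz": -0.023, "wx": 0, "wy": 0, "wz": 0, "hand": 0.087},
  {"dx": 0, "dy": -0.019, "dz": -0.023, "wx": 0, "wy": 0, "wz": 0, "hand": 0.087},
  {"dx": 0, "dy": -0.019, "dz": -0.023, "wx": 0, "wy": 0, "wz": 0, "hand": 0.087},
  {"dx": 0, "dy": -0.019, "dz": -0.023, "wx": 0, "wy": 0, "wz": 0, "hand": 0.087},
  {"dx": 0, "dy": -0.019, "dz": -0.023, "wx": 0, "wy": 0, "wz": 0, "hand": 0.087},
  {"dx": 0, "dy": -0.019, "dz": -0.023, "wx": 0, "wy": 0, "wz": 0, "hand": 0.087},
  {"dx": 0, "dy": -0.019, "dz": -0.023, "wx": 0, "wy": 0, "wz": 0, "hand": 0.087},
  {"dx": 0, "dy": -0.019, "dz": -0.023, "wx": 0, "wy": 0, "wz": 0, "hand": 0.087},
  {"dx": 0, "dy": -0.019, "dz": -0.023, "wx": 0, "wy": 0, "wz": 0, "hand": 0.087},
])

```text
t: 2.05
tcp_pos: [0.4371, -0.2473, 0.2214]
tool_rot: [-0.16, -0.688, -0.156, 0.69]
wrist_force: [0.3, -0.7, -0.8]
width: 0.0873
```

Request:
apply_moves([
  {"dx": 0, "dy": -0.027, "dz": -0.019, "wx": 0, "wy": 0, "wz": 0, "hand": 0.087},
  {"dx": 0, "dy": -0.027, "dz": -0.019, "wx": 0, "wy": 0, "wz": 0, "hand": 0.087},
  {"dx": 0, "dy": -0.027, "dz": -0.019, "wx": 0, "wy": 0, "wz": 0, "hand": 0.087},
  {"dx": 0, "dy": -0.027, "dz": -0.019, "wx": 0, "wy": 0, "wz": 0, "hand": 0.087},
  {"dx": 0, "dy": -0.027, "dz": -0.019, "wx": 0, "wy": 0, "wz": 0, "hand": 0.087},
  {"dx": 0, "dy": -0.027, "dz": -0.019, "wx": 0, "wy": 0, "wz": 0, "hand": 0.087},
  {"dx": 0, "dy": -0.027, "dz": -0.019, "wx": 0, "wy": 0, "wz": 0, "hand": 0.087},
  {"dx": 0, "dy": -0.027, "dz": -0.019, "wx": 0, "wy": 0, "wz": 0, "hand": 0.087},
  {"dx": 0, "dy": -0.027, "dz": -0.019, "wx": 0, "wy": 0, "wz": 0, "hand": 0.087},
  {"dx": 0, "dy": -0.027, "dz": -0.019, "wx": 0, "wy": 0, "wz": 0, "hand": 0.087},
  {"dx": 0, "dy": -0.027, "dz": -0.019, "wx": 0, "wy": 0, "wz": 0, "hand": 0.087},
  {"dx": 0, "dy": -0.027, "dz": -0.019, "wx": 0, "wy": 0, "wz": 0, "hand": 0.087},
  {"dx": 0, "dy": -0.027, "dz": -0.019, "wx": 0, "wy": 0, "wz": 0, "hand": 0.087},
  {"dx": 0, "dy": -0.027, "dz": -0.019, "wx": 0, "wy": 0, "wz": 0, "hand": 0.087},
])

```text
t: 3.22
tcp_pos: [0.5145, 0.2306, 0.2223]
tool_rot: [0.16, 0.692, 0.153, -0.687]
wrist_force: [1.6, 0.0, -0.5]
width: 0.0872
```

Request:
apply_moves([
  {"dx": 0, "dy": 0, "dz": 0, "wx": -7, "wy": 0, "wz": 0, "hand": 0.087},
  {"dx": 0, "dy": 0, "dz": 0, "wx": -7, "wy": 0, "wz": 0, "hand": 0.087},
  {"dx": 0, "dy": 0, "dz": 0, "wx": -7, "wy": 0, "wz": 0, "hand": 0.087},
  {"dx": 0, "dy": 0, "dz": 0, "wx": -7, "wy": 0, "wz": 0, "hand": 0.087},
  {"dx": 0, "dy": 0, "dz": 0, "wx": -7, "wy": 0, "wz": 0, "hand": 0.087},
  {"dx": 0, "dy": 0, "dz": 0, "wx": -7, "wy": 0, "wz": 0, "hand": 0.087},
  {"dx": 0, "dy": 0, "dz": 0, "wx": -7, "wy": 0, "wz": 0, "hand": 0.087},
  {"dx": 0, "dy": 0, "dz": 0, "wx": -7, "wy": 0, "wz": 0, "hand": 0.087},
  {"dx": 0, "dy": 0, "dz": 0, "wx": -7, "wy": 0, "wz": 0, "hand": 0.087},
  {"dx": 0, "dy": 0, "dz": 0, "wx": -7, "wy": 0, "wz": 0, "hand": 0.087},
  {"dx": 0, "dy": 0, "dz": 0, "wx": -7, "wy": 0, "wz": 0, "hand": 0.087},
  {"dx": 0, "dy": 0, "dz": 0, "wx": -7, "wy": 0, "wz": 0, "hand": 0.087},
  {"dx": 0, "dy": 0, "dz": 0, "wx": -7, "wy": 0, "wz": 0, "hand": 0.087},
  {"dx": 0, "dy": 0, "dz": 0, "wx": -7, "wy": 0, "wz": 0, "hand": 0.087},
  {"dx": 0, "dy": 0, "dz": 0, "wx": -7, "wy": 0, "wz": 0, "hand": 0.087},
  {"dx": 0, "dy": 0, "dz": 0, "wx": -7, "wy": 0, "wz": 0, "hand": 0.087},
  {"dx": 0, "dy": 0, "dz": 0, "wx": -7, "wy": 0, "wz": 0, "hand": 0.087},
  {"dx": 0, "dy": 0, "dz": 0, "wx": -7, "wy": 0, "wz": 0, "hand": 0.087},
])

```text
t: 4.72
tcp_pos: [0.5131, 0.2421, 0.2236]
tool_rot: [0.694, 0.156, 0.686, -0.156]
wrist_force: [0.0, 0.4, -0.1]
width: 0.0873
```

```bash
cat > st.py <<'E'
from m import *
from scipy.spatial.transform import Rotation as Ro
def st(goal=None,yaw=None):
    "print state; with goal xyz/yaw (deg, of tool y) the shift and turn in tool axes"
    s=env.read_state();q=np.array(s['tool_rot']);R=Ro.from_quat(q[[1,2,3,0]])
    M=R.as_matrix();y=np.degrees(np.arctan2(M[1,1],M[0,1]))
    print('t',s['t'],'tcp',np.round(s['tcp_pos'],4),'yaw',y.round(1),'xaxis',M[:,0].round(3),'j',np.round(s['joint_pos'],2),'F',np.round(s['wrist_force'],1),'M',np.round(s['moment'],2),'w',round(s['width'],4))
    if goal is not None:
        G=Ro.from_matrix(np.array([[0,0,-1],[np.cos(yaw),np.sin(yaw),0],[np.sin(-yaw+0)*-1*-1,0,0]]).T) if 0 else None
        a=np.radians(yaw);Y=np.array([np.cos(a),np.sin(a),0]);X=np.array([0,0,-1.]);G=Ro.from_matrix(np.stack([X,Y,np.cross(X,Y)],1))
        print('shift tool',(M.T@(np.array(goal)-s['tcp_pos'])).round(4),'turn deg',np.degrees((R.inv()*G).as_rotvec()).round(1))
    return s,M
E
sed -i '/if 0 else None/d' st.py
python3 -c "
from st import *
st((.507,.209,.2),80.8)"
```

```text
t 4.7167 tcp [0.5131 0.2421 0.2236] yaw 64.5 xaxis [ 0.011 -0.003 -1.   ] j [ 0.31  0.3  -0.99  1.64  0.26  1.34  0.4 ] F [ 0.   0.4 -0.1] M [ 0.15 -0.13 -0.05] w 0.0873
shift tool [ 0.0237 -0.0326  0.0084] turn deg [-16.3   0.7  -0. ]
```

Request:
apply_moves([
  {"dx": 0, "dy": -0.01, "dz": 0.003, "wx": -6, "wy": 0.5, "wz": 0, "hand": 0.087},
  {"dx": 0, "dy": -0.01, "dz": 0.003, "wx": -6, "wy": 0.2, "wz": 0, "hand": 0.087},
  {"dx": 0.02, "dy": -0.009, "dz": 0.002, "wx": -4, "wy": 0, "wz": 0, "hand": 0.087},
  {"dx": 0.02, "dy": 0, "dz": 0, "wx": 0, "wy": 0, "wz": 0, "hand": 0.087},
  {"dx": 0.02, "dy": 0, "dz": 0, "wx": 0, "wy": 0, "wz": 0, "hand": 0.087},
  {"dx": 0, "dy": 0, "dz": 0, "wx": 0, "wy": 0, "wz": 0, "hand": 0.087},
])

```text
t: 5.22
tcp_pos: [0.5124, 0.2107, 0.1634]
tool_rot: [0.707, 0.051, 0.704, -0.05]
wrist_force: [0.2, -0.8, -0.4]
width: 0.0872
```

```bash
python3 -c "
from st import *
st((.507,.209,.13),80.8)
p,d=env.capture('side');cv2.imwrite('pics/s1.png',cv2.resize(p[120:280,170:370,::-1],None,fx=4,fy=3.75)[:600])"
```

```text
t 5.2167 tcp [0.5124 0.2107 0.1634] yaw 81.8 xaxis [ 0.004  0.002 -1.   ] j [ 0.39  0.33 -1.02  1.74  0.3   1.23  0.72] F [ 0.2 -0.8 -0.4] M [ 0.08 -0.06  0.02] w 0.0872
shift tool [ 0.0333 -0.0025 -0.0053] turn deg [ 1.   0.2 -0.1]
```

View pics/s1.png

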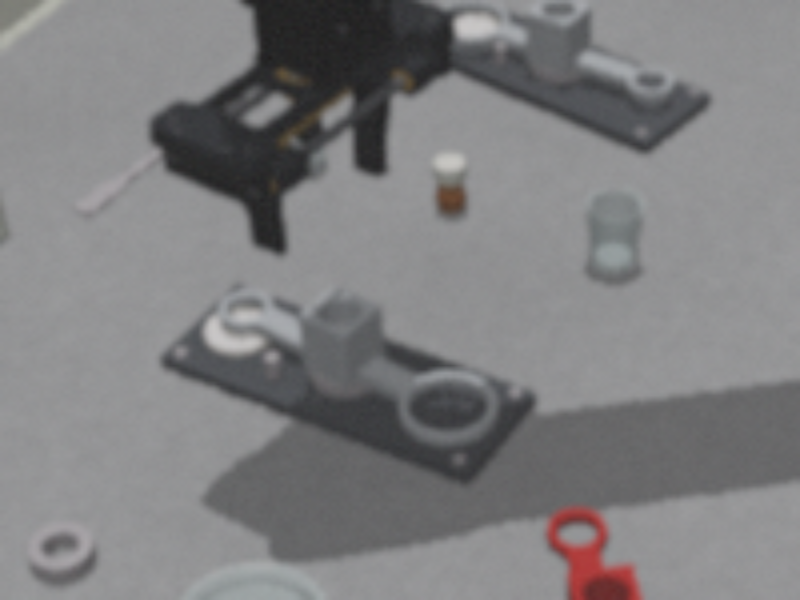

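Picture 4: the fingers straddle the hub (340,340) in line with its flats, and the arm is untouched. I'll correct sideways, descend to z 0.042 and close.

Request:
apply_moves([
  {"dx": 0.02, "dy": -0.0025, "dz": -0.005, "wx": 1, "wy": 0.2, "wz": 0, "hand": 0.087},
  {"dx": 0.02, "dy": 0, "dz": 0, "wx": 0, "wy": 0, "wz": 0, "hand": 0.087},
  {"dx": 0.02, "dy": 0, "dz": 0, "wx": 0, "wy": 0, "wz": 0, "hand": 0.087},
  {"dx": 0.02, "dy": 0, "dz": 0, "wx": 0, "wy": 0, "wz": 0, "hand": 0.087},
  {"dx": 0.015, "dy": 0, "dz": 0, "wx": 0, "wy": 0, "wz": 0, "hand": 0.087},
  {"dx": 0, "dy": 0, "dz": 0, "wx": 0, "wy": 0, "wz": 0, "hand": 0.087},
  {"dx": 0, "dy": 0, "dz": 0, "wx": 0, "wy": 0, "wz": 0, "hand": 0.087},
])

```text
t: 5.85
tcp_pos: [0.5133, 0.2137, 0.0764]
tool_rot: [0.709, 0.06, 0.701, -0.054]
wrist_force: [0.2, -0.0, 2.5]
width: 0.0874
```

```bash
python3 -c "
from st import *
st((.507,.209,.042),80.8)"
```

```text
t 5.85 tcp [0.5133 0.2137 0.0764] yaw 80.7 xaxis [ 0.012  0.007 -1.   ] j [ 0.33  0.43 -0.96  1.84  0.4   1.07  0.62] F [ 0.2 -0.   2.5] M [ 0.07 -0.09 -0.02] w 0.0874
shift tool [ 0.0343 -0.0059 -0.0058] turn deg [-0.1  0.6 -0.5]
```

Request:
apply_moves([
  {"dx": 0.008, "dy": -0.006, "dz": -0.006, "wx": 0, "wy": 0.6, "wz": -0.5, "hand": 0.087},
  {"dx": 0.01, "dy": 0, "dz": 0, "wx": 0, "wy": 0, "wz": 0, "hand": 0.087},
  {"dx": 0.01, "dy": 0, "dz": 0, "wx": 0, "wy": 0, "wz": 0, "hand": 0.087},
  {"dx": 0.005, "dy": 0, "dz": 0, "wx": 0, "wy": 0, "wz": 0, "hand": 0.087},
  {"dx": 0, "dy": 0, "dz": 0, "wx": 0, "wy": 0, "wz": 0, "hand": 0.087},
])

```text
t: 6.27
tcp_pos: [0.5082, 0.2092, 0.0442]
tool_rot: [0.706, 0.058, 0.703, -0.057]
wrist_force: [-0.1, -0.6, -0.7]
width: 0.0869
```

```bash
python3 -c "
from st import *
st((.507,.209,.042),80.8)"
```

```text
t 6.2667 tcp [0.5082 0.2092 0.0442] yaw 80.7 xaxis [ 0.004  0.    -1.   ] j [ 0.31  0.46 -0.94  1.87  0.44  1.03  0.59] F [-0.1 -0.6 -0.7] M [ 0.04 -0.15 -0.01] w 0.0869
shift tool [ 0.0022 -0.0004 -0.0012] turn deg [-0.1  0.3 -0. ]
```

Request:
apply_moves([
  {"dx": 0, "dy": 0, "dz": 0, "wx": 0, "wy": 0, "wz": 0, "hand": 0.045},
  {"dx": 0, "dy": 0, "dz": 0, "wx": 0, "wy": 0, "wz": 0, "hand": 0.045},
  {"dx": 0, "dy": 0, "dz": 0, "wx": 0, "wy": 0, "wz": 0, "hand": 0.045},
  {"dx": 0, "dy": 0, "dz": 0, "wx": 0, "wy": 0, "wz": 0, "hand": 0.03},
  {"dx": 0, "dy": 0, "dz": 0, "wx": 0, "wy": 0, "wz": 0, "hand": 0.03},
  {"dx": 0, "dy": 0, "dz": 0, "wx": 0, "wy": 0, "wz": 0, "hand": 0.03},
  {"dx": 0, "dy": 0, "dz": 0, "wx": 0, "wy": 0, "wz": 0, "hand": 0.03},
  {"dx": 0, "dy": 0, "dz": 0, "wx": 0, "wy": 0, "wz": 0, "hand": 0.03},
], newtons=30)

```text
t: 6.93
tcp_pos: [0.5088, 0.2097, 0.0451]
tool_rot: [0.707, 0.058, 0.703, -0.057]
wrist_force: [-0.4, -0.3, -0.0]
width: 0.0413
```

```bash
python3 -c "
from st import *
st((.507,.209,.042),80.8)"
```

```text
t 6.9333 tcp [0.5088 0.2097 0.0451] yaw 80.7 xaxis [ 0.006  0.001 -1.   ] j [ 0.31  0.46 -0.94  1.87  0.44  1.03  0.59] F [-0.4 -0.3 -0. ] M [ 0.09 -0.1   0.01] w 0.0413
shift tool [ 0.0031 -0.001  -0.0017] turn deg [-0.1  0.3 -0.1]
```

Request:
apply_moves([
  {"dx": 0, "dy": 0, "dz": 0, "wx": 0, "wy": 0, "wz": 0, "hand": 0.03},
  {"dx": 0, "dy": 0, "dz": 0, "wx": 0, "wy": 0, "wz": 0, "hand": 0.03},
  {"dx": 0, "dy": 0, "dz": 0, "wx": 0, "wy": 0, "wz": 0, "hand": 0.03},
], newtons=30)

```text
t: 7.18
tcp_pos: [0.5089, 0.2095, 0.0451]
tool_rot: [0.707, 0.058, 0.703, -0.057]
wrist_force: [0.4, 0.6, 0.1]
width: 0.0377
```

Gripped (opening 37.7 mm). Now I'll lift.

Request:
apply_moves([
  {"dx": -0.01, "dy": 0, "dz": 0, "wx": 0, "wy": 0, "wz": 0, "hand": 0.03},
  {"dx": -0.01, "dy": 0, "dz": 0, "wx": 0, "wy": 0, "wz": 0, "hand": 0.03},
  {"dx": -0.012, "dy": 0, "dz": 0, "wx": 0, "wy": 0, "wz": 0, "hand": 0.03},
  {"dx": -0.012, "dy": 0, "dz": 0, "wx": 0, "wy": 0, "wz": 0, "hand": 0.03},
  {"dx": -0.015, "dy": 0, "dz": 0, "wx": 0, "wy": 0, "wz": 0, "hand": 0.03},
  {"dx": -0.015, "dy": 0, "dz": 0, "wx": 0, "wy": 0, "wz": 0, "hand": 0.03},
  {"dx": -0.015, "dy": 0, "dz": 0, "wx": 0, "wy": 0, "wz": 0, "hand": 0.03},
  {"dx": 0, "dy": 0, "dz": 0, "wx": 0, "wy": 0, "wz": 0, "hand": 0.03},
  {"dx": 0, "dy": 0, "dz": 0, "wx": 0, "wy": 0, "wz": 0, "hand": 0.03},
])

```text
t: 7.93
tcp_pos: [0.5079, 0.2102, 0.1452]
tool_rot: [0.707, 0.057, 0.702, -0.056]
wrist_force: [-0.2, 0.1, -3.0]
width: 0.0378
```

```bash
python3 -c "
from st import *
st((.509,.2095,.135),80.8)
p,d=env.capture('side');cv2.imwrite('pics/s2.png',cv2.resize(p[120:280,170:370,::-1],None,fx=4,fy=3.75)[:600])"
```

```text
t 7.9333 tcp [0.5079 0.2102 0.1452] yaw 80.8 xaxis [ 0.007  0.001 -1.   ] j [ 0.39  0.34 -1.02  1.78  0.31  1.19  0.69] F [-0.2  0.1 -3. ] M [ 0.05 -0.11 -0.  ] w 0.0378
shift tool [ 0.0102 -0.0005  0.0012] turn deg [-0.   0.4 -0.1]
```

View pics/s2.png

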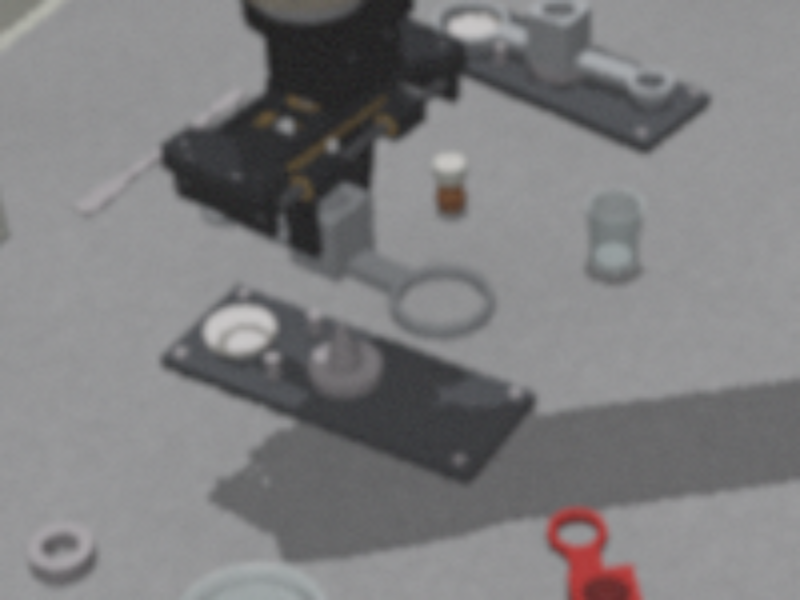

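Picture 5: the arm hangs from the gripper, clear of the bare pin (345,350). The wide ring is at (440,300). I'll measure the ring and stand to get the hub's offset in the grip.

```bash
cat > ring.py <<'E'
from st import *
from scipy.optimize import least_squares
def ring(cam,box,zr=None):
    "hub-near ring centre: box = x0,x1,y0,y1 world; from depth points at ring height"
    p,d=env.capture(cam);P=cloud(cam,d)
    x0,x1,y0,y1,z0,z1=box
    m=(d>0)&(P[...,0]>x0)&(P[...,0]<x1)&(P[...,1]>y0)&(P[...,1]<y1)&(P[...,2]>z0)&(P[...,2]<z1)
    q=P[m]; f=least_squares(lambda c:np.hypot(q[:,0]-c[0],q[:,1]-c[1])-.029,q[:,:2].mean(0),loss='soft_l1',f_scale=.003)
    print(cam,'n',len(q),'z med',np.median(q[:,2]).round(4),'ring c',f.x.round(4),'rms',np.sqrt((f.fun**2).mean()).round(4))
    return p,P,f.x
E
python3 - <<'E'
from ring import *
s,M=st()
for cam in('side','top'):
    p,P,c=ring(cam,(.37,.468,.17,.28,.105,.15))
    g=p.max(2); Z=zplane(cam,.012)
    m=((g<75)&(np.abs(P[...,2]-.012)<.012)&(np.hypot(P[...,0]-.505,P[...,1]-.209)<.135)).astype(np.uint8)
    m=cv2.morphologyEx(m,cv2.MORPH_OPEN,np.ones((3,3)))
    print('plate',m.sum(),cv2.minAreaRect((Z[m>0]*1000).astype(np.float32)))
    q=P[(np.abs(P[...,2]-.05)<.012)&(np.hypot(P[...,0]-.506,P[...,1]-.209)<.03)]
    print('pin',len(q),q.mean(0).round(4) if len(q) else '')
E
```

```text
t 7.9833 tcp [0.508  0.2105 0.1452] yaw 80.8 xaxis [ 0.008  0.001 -1.   ] j [ 0.39  0.34 -1.02  1.78  0.31  1.19  0.69] F [ 0.5  0.6 -2. ] M [ 0.07 -0.15 -0.01] w 0.0376
side n 284 z med 0.1314 ring c [0.426  0.2251] rms 0.0039
plate 972 ((469.9823303222656, 215.5796661376953), (91.84001159667969, 165.69366455078125), 86.93806457519531)
pin 48 [0.5075 0.2113 0.0476]
top n 200 z med 0.1313 ring c [0.4243 0.2229] rms 0.0049
plate 679 ((450.5324401855469, 210.7934112548828), (89.69957733154297, 131.67578125), 87.14585876464844)
pin 3 [0.5014 0.2042 0.0466]
```

Both cameras put the hub within 2 mm of the tool axis. I'll turn it end for end, clockwise from above, 174° in all.

Request:
apply_moves([
  {"dx": 0, "dy": 0, "dz": 0, "wx": 5, "wy": 0.4, "wz": 0, "hand": 0.03},
  {"dx": 0, "dy": 0, "dz": 0, "wx": 7, "wy": 0, "wz": 0, "hand": 0.03},
  {"dx": 0, "dy": 0, "dz": 0, "wx": 7, "wy": 0, "wz": 0, "hand": 0.03},
  {"dx": 0, "dy": 0, "dz": 0, "wx": 7, "wy": 0, "wz": 0, "hand": 0.03},
  {"dx": 0, "dy": 0, "dz": 0, "wx": 7, "wy": 0, "wz": 0, "hand": 0.03},
  {"dx": 0, "dy": 0, "dz": 0, "wx": 7, "wy": 0, "wz": 0, "hand": 0.03},
  {"dx": 0, "dy": 0, "dz": 0, "wx": 7, "wy": 0, "wz": 0, "hand": 0.03},
  {"dx": 0, "dy": 0, "dz": 0, "wx": 7, "wy": 0, "wz": 0, "hand": 0.03},
  {"dx": 0, "dy": 0, "dz": 0, "wx": 7, "wy": 0, "wz": 0, "hand": 0.03},
  {"dx": 0, "dy": 0, "dz": 0, "wx": 7, "wy": 0, "wz": 0, "hand": 0.03},
  {"dx": 0, "dy": 0, "dz": 0, "wx": 7, "wy": 0, "wz": 0, "hand": 0.03},
  {"dx": 0, "dy": 0, "dz": 0, "wx": 7, "wy": 0, "wz": 0, "hand": 0.03},
])

```text
t: 9.08
tcp_pos: [0.5001, 0.2067, 0.1306]
tool_rot: [-0.482, -0.507, -0.491, 0.52]
wrist_force: [0.4, 0.4, -1.6]
width: 0.0374
```

```bash
python3 -c "
from st import *
st((.507,.2095,.145),-93)"
```

```text
t 9.0833 tcp [0.5001 0.2067 0.1306] yaw -3.1 xaxis [-0.023 -0.002 -1.   ] j [ 0.19  0.28 -0.76  1.8   0.2   1.16 -0.69] F [ 0.4  0.4 -1.6] M [-0.01 -0.1   0.01] w 0.0374
shift tool [-0.0145  0.0065 -0.0031] turn deg [89.9  1.2  0.9]
```

Request:
apply_moves([
  {"dx": -0.006, "dy": 0, "dz": 0, "wx": 5, "wy": 0.6, "wz": 0.9, "hand": 0.03},
  {"dx": -0.006, "dy": 0, "dz": 0, "wx": 7, "wy": 0, "wz": 0, "hand": 0.03},
  {"dx": -0.003, "dy": 0, "dz": 0, "wx": 7, "wy": 0, "wz": 0, "hand": 0.03},
  {"dx": -0.002, "dy": 0, "dz": 0, "wx": 7, "wy": 0, "wz": 0, "hand": 0.03},
  {"dx": -0.001, "dy": 0, "dz": 0, "wx": 7, "wy": 0, "wz": 0, "hand": 0.03},
  {"dx": -0.001, "dy": 0, "dz": 0, "wx": 7, "wy": 0, "wz": 0, "hand": 0.03},
  {"dx": -0.001, "dy": 0, "dz": 0, "wx": 7, "wy": 0, "wz": 0, "hand": 0.03},
  {"dx": -0.001, "dy": 0, "dz": 0, "wx": 7, "wy": 0, "wz": 0, "hand": 0.03},
  {"dx": -0.001, "dy": 0, "dz": 0, "wx": 7, "wy": 0, "wz": 0, "hand": 0.03},
  {"dx": -0.001, "dy": 0, "dz": 0, "wx": 7, "wy": 0, "wz": 0, "hand": 0.03},
  {"dx": -0.001, "dy": 0, "dz": 0, "wx": 7, "wy": 0, "wz": 0, "hand": 0.03},
  {"dx": -0.001, "dy": 0, "dz": 0, "wx": 7, "wy": 0, "wz": 0, "hand": 0.03},
])

```text
t: 10.08
tcp_pos: [0.4922, 0.2037, 0.1421]
tool_rot: [-0.017, -0.697, -0.018, 0.717]
wrist_force: [-0.4, 0.2, -1.9]
width: 0.0381
```

```bash
python3 -c "
from st import *
st((.507,.2095,.14),-93)"
```

```text
t 10.0833 tcp [0.4922 0.2037 0.1421] yaw -87.2 xaxis [-0.029  0.    -1.   ] j [ 0.04  0.22 -0.57  1.81  0.11  1.17 -2.09] F [-0.4  0.2 -1.9] M [ 0.01 -0.    0.02] w 0.0381
shift tool [ 0.0017 -0.0051 -0.0151] turn deg [5.8 1.6 0. ]
```

Request:
apply_moves([
  {"dx": 0, "dy": -0.003, "dz": -0.008, "wx": 4, "wy": 1, "wz": 0, "hand": 0.03},
  {"dx": 0, "dy": -0.002, "dz": -0.007, "wx": 2, "wy": 0.6, "wz": 0, "hand": 0.03},
  {"dx": 0, "dy": 0, "dz": 0, "wx": 0, "wy": 0, "wz": 0, "hand": 0.03},
  {"dx": 0, "dy": 0, "dz": 0, "wx": 0, "wy": 0, "wz": 0, "hand": 0.03},
])

```text
t: 10.42
tcp_pos: [0.5048, 0.2081, 0.1374]
tool_rot: [0.023, -0.704, 0.025, 0.709]
wrist_force: [0.1, -1.1, -2.2]
width: 0.0378
```

Run:
```python
from ring import *
s,M=st((.507,.2095,.135),-93)
t=s['tcp_pos']
for cam in('side','top'):
    p,P,c=ring(cam,(t[0]+.045,t[0]+.13,t[1]-.05,t[1]+.05,t[2]-.035,t[2]-.003))
    a=np.radians(-3);e=np.array([np.cos(a),np.sin(a)]);n=np.array([-e[1],e[0]])
    h=c-.085*e;print('hub est',h.round(4),'minus tcp',(h-t[:2]).round(4))
    q=P[(np.abs(P[...,2]-.05)<.012)&(np.hypot(P[...,0]-.506,P[...,1]-.209)<.03)]
    print('pin',len(q),q.mean(0).round(4) if len(q) else '')
    cv2.imwrite(f'pics/{cam}3.png',p[:,:,::-1])
a=cv2.imread('pics/side3.png')[150:260,190:330];b=cv2.imread('pics/top3.png')[130:240,230:350]
f=lambda i:cv2.resize(i,(400,int(400*i.shape[0]/i.shape[1])))[:310]
a,b=f(a),f(b);n=min(len(a),len(b));cv2.imwrite('pics/both3.png',np.hstack([a[:n],b[:n]]))
```

```text
t 10.4167 tcp [0.5048 0.2081 0.1374] yaw -93.9 xaxis [-0.007 -0.002 -1.   ] j [ 0.02  0.24 -0.55  1.8   0.14  1.15 -2.22] F [ 0.1 -1.1 -2.2] M [ 0.01  0.02 -0.03] w 0.0378
shift tool [ 0.0024 -0.0016 -0.0021] turn deg [-0.9  0.4 -0.2]
side n 103 z med 0.1228 ring c [0.5883 0.2038] rms 0.0026
hub est [0.5034 0.2083] minus tcp [-0.0014  0.0002]
pin 48 [0.5077 0.2114 0.0476]ring.py:8: RuntimeWarning: Mean of empty slice.
  q=P[m]; f=least_squares(lambda c:np.hypot(q[:,0]-c[0],q[:,1]-c[1])-.029,q[:,:2].mean(0),loss='soft_l1',f_scale=.003)
  ret = um.true_divide(
Traceback (most recent call last):
  File "ring.py", line 8, in ring
    q=P[m]; f=least_squares(lambda c:np.hypot(q[:,0]-c[0],q[:,1]-c[1])-.029,q[:,:2].mean(0),loss='soft_l1',f_scale=.003)
              ~~~~~~~~~~~~~^^^^^^^^^^^^^^^^^^^^^^^^^^^^^^^^^^^^^^^^^^^^^^^^^^^^^^^^^^^^^^^^^^^^^^^^^^^^^^^^^^^^^^^^^^^^^
ValueError: Initial guess is outside of provided bounds
```

Request:
apply_moves([
  {"dx": 0.01, "dy": -0.0025, "dz": -0.0055, "wx": -0.5, "wy": 0.4, "wz": -0.2, "hand": 0.03},
  {"dx": 0.01, "dy": 0, "dz": 0, "wx": 0, "wy": 0, "wz": 0, "hand": 0.03},
  {"dx": 0.01, "dy": 0, "dz": 0, "wx": 0, "wy": 0, "wz": 0, "hand": 0.03},
  {"dx": 0.005, "dy": 0, "dz": 0, "wx": 0, "wy": 0, "wz": 0, "hand": 0.03},
  {"dx": 0, "dy": 0, "dz": 0, "wx": 0, "wy": 0, "wz": 0, "hand": 0.03},
])

```text
t: 10.93
tcp_pos: [0.51, 0.2096, 0.0977]
tool_rot: [0.02, -0.706, 0.019, 0.707]
wrist_force: [-0.5, 0.2, -2.5]
width: 0.0373
```

Run:
```python
from ring import *
s,M=st((.5105,.2103,.085),-93)
p,d=env.capture('side');a=p[160:260,200:310,::-1];cv2.imwrite('pics/s4.png',cv2.resize(a,None,fx=6,fy=6,interpolation=cv2.INTER_CUBIC))
```

```text
t 10.9333 tcp [0.51   0.2096 0.0977] yaw -93.1 xaxis [-0.001  0.    -1.   ] j [ 0.01  0.29 -0.55  1.83  0.17  1.07 -2.23] F [-0.5  0.2 -2.5] M [ 0.04  0.02 -0.  ] w 0.0373
shift tool [ 0.0127 -0.0008 -0.0005] turn deg [-0.1  0.1  0. ]
```

View pics/s4.png

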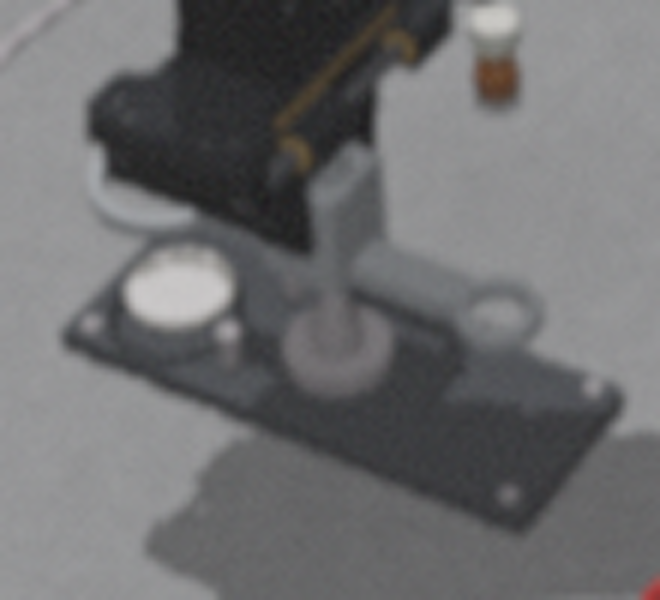

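Picture 6: the arm is turned. The wide ring is on the disc side, the narrow ring at (495,315) on the far side, and the hub right above the pin (340,300). I'll lower it gently.

Request:
apply_moves([
  {"dx": 0.007, "dy": -0.0005, "dz": 0, "wx": 0, "wy": 0, "wz": 0, "hand": 0.03},
  {"dx": 0.007, "dy": 0, "dz": 0, "wx": 0, "wy": 0, "wz": 0, "hand": 0.03},
  {"dx": 0.007, "dy": 0, "dz": 0, "wx": 0, "wy": 0, "wz": 0, "hand": 0.03},
  {"dx": 0.005, "dy": 0, "dz": 0, "wx": 0, "wy": 0, "wz": 0, "hand": 0.03},
  {"dx": 0, "dy": 0, "dz": 0, "wx": 0, "wy": 0, "wz": 0, "hand": 0.03},
])

```text
t: 11.4
tcp_pos: [0.5103, 0.2103, 0.0699]
tool_rot: [0.02, -0.707, 0.019, 0.707]
wrist_force: [-1.2, 0.3, -2.5]
width: 0.0378
```

```bash
python3 -c "
from st import *
st((.5105,.2103,.045),-93)"
```

```text
t 11.4 tcp [0.5103 0.2103 0.0699] yaw -93.1 xaxis [-0.     0.001 -1.   ] j [-0.    0.32 -0.54  1.86  0.19  1.02 -2.25] F [-1.2  0.3 -2.5] M [-0.    0.08 -0.  ] w 0.0378
shift tool [ 0.0249 -0.     -0.0002] turn deg [-0.1  0.   0. ]
```

Request:
apply_moves([
  {"dx": 0.004, "dy": 0, "dz": 0, "wx": 0, "wy": 0, "wz": 0, "hand": 0.03},
  {"dx": 0.004, "dy": 0, "dz": 0, "wx": 0, "wy": 0, "wz": 0, "hand": 0.03},
  {"dx": 0.004, "dy": 0, "dz": 0, "wx": 0, "wy": 0, "wz": 0, "hand": 0.03},
  {"dx": 0.003, "dy": 0, "dz": 0, "wx": 0, "wy": 0, "wz": 0, "hand": 0.03},
])

```text
t: 11.73
tcp_pos: [0.5108, 0.2103, 0.0541]
tool_rot: [-0.02, 0.707, -0.019, -0.707]
wrist_force: [-0.9, -1.7, -1.1]
width: 0.038
```

```bash
python3 -c "
from st import *
st((.5105,.2103,.045),-93)"
```

```text
t 11.7333 tcp [0.5108 0.2103 0.0541] yaw -93.1 xaxis [ 0.001  0.001 -1.   ] j [-0.01  0.34 -0.54  1.87  0.21  0.99 -2.26] F [-0.9 -1.7 -1.1] M [-0.54  0.28 -0.03] w 0.038
shift tool [0.0091 0.     0.0003] turn deg [-0.1 -0.   0. ]
```

Request:
apply_moves([
  {"dx": 0.001, "dy": 0.001, "dz": 0.0005, "wx": 0, "wy": 0, "wz": 0, "hand": 0.03},
  {"dx": 0.003, "dy": 0, "dz": 0, "wx": 0, "wy": 0, "wz": 0, "hand": 0.03},
  {"dx": 0.002, "dy": 0, "dz": 0, "wx": 0, "wy": 0, "wz": 0, "hand": 0.03},
])

```text
t: 11.98
tcp_pos: [0.5102, 0.2092, 0.0474]
tool_rot: [-0.02, 0.707, -0.019, -0.707]
wrist_force: [-0.4, -0.7, -2.0]
width: 0.0378
```

```bash
python3 -c "
from st import *
st((.5105,.2103,.045),-93)"
```

```text
t 11.9833 tcp [0.5102 0.2092 0.0474] yaw -93.1 xaxis [ 0.001  0.001 -1.   ] j [-0.01  0.35 -0.53  1.87  0.21  0.97 -2.26] F [-0.4 -0.7 -2. ] M [ 0.05  0.   -0.02] w 0.0378
shift tool [ 0.0024 -0.0011 -0.0003] turn deg [-0.1 -0.   0. ]
```

Free again; the last few millimetres.

Request:
apply_moves([
  {"dx": 0.0015, "dy": 0, "dz": 0, "wx": 0, "wy": 0, "wz": 0, "hand": 0.03},
  {"dx": 0.0015, "dy": 0, "dz": 0, "wx": 0, "wy": 0, "wz": 0, "hand": 0.03},
  {"dx": 0.001, "dy": 0, "dz": 0, "wx": 0, "wy": 0, "wz": 0, "hand": 0.03},
])

```text
t: 12.23
tcp_pos: [0.5104, 0.2093, 0.045]
tool_rot: [-0.019, 0.707, -0.02, -0.706]
wrist_force: [-7.4, -2.8, 14.6]
width: 0.0373
```

```bash
python3 -c "
from st import *
st((.5105,.2103,.045),-93)"
```

```text
t 12.2333 tcp [0.5104 0.2093 0.045 ] yaw -93.2 xaxis [ 0.001 -0.    -1.   ] j [-0.01  0.35 -0.53  1.88  0.21  0.97 -2.27] F [-7.4 -2.8 14.6] M [-0.88  1.81  0.01] w 0.0373
shift tool [ 0.    -0.001  0.   ] turn deg [-0.2 -0.1 -0. ]
```

Seated: the TCP height equals that at the grasp (0.045), and the seat pushes back with 15 N. Releasing and rising.

Request:
apply_moves([
  {"dx": 0, "dy": 0, "dz": 0, "wx": 0, "wy": 0, "wz": 0, "hand": 0.05},
  {"dx": 0, "dy": 0, "dz": 0, "wx": 0, "wy": 0, "wz": 0, "hand": 0.06},
  {"dx": 0, "dy": 0, "dz": 0, "wx": 0, "wy": 0, "wz": 0, "hand": 0.08},
  {"dx": 0, "dy": 0, "dz": 0, "wx": 0, "wy": 0, "wz": 0, "hand": 0.08},
  {"dx": 0, "dy": 0, "dz": 0, "wx": 0, "wy": 0, "wz": 0, "hand": 0.08},
  {"dx": 0, "dy": 0, "dz": 0, "wx": 0, "wy": 0, "wz": 0, "hand": 0.08},
  {"dx": -0.01, "dy": 0, "dz": 0, "wx": 0, "wy": 0, "wz": 0, "hand": 0.08},
  {"dx": -0.015, "dy": 0, "dz": 0, "wx": 0, "wy": 0, "wz": 0, "hand": 0.08},
  {"dx": -0.02, "dy": 0, "dz": 0, "wx": 0, "wy": 0, "wz": 0, "hand": 0.08},
  {"dx": -0.02, "dy": 0, "dz": 0, "wx": 0, "wy": 0, "wz": 0, "hand": 0.08},
  {"dx": -0.02, "dy": 0, "dz": 0, "wx": 0, "wy": 0, "wz": 0, "hand": 0.08},
  {"dx": -0.02, "dy": 0, "dz": 0, "wx": 0, "wy": 0, "wz": 0, "hand": 0.08},
  {"dx": -0.01, "dy": 0, "dz": 0, "wx": 0, "wy": 0, "wz": 0, "hand": 0.08},
  {"dx": 0, "dy": 0, "dz": 0, "wx": 0, "wy": 0, "wz": 0, "hand": 0.08},
])

```text
t: 13.4
tcp_pos: [0.5102, 0.2103, 0.1697]
tool_rot: [-0.02, 0.708, -0.018, -0.706]
wrist_force: [0.0, -0.1, -0.6]
width: 0.0799
```

Run:
```python
from m import *
p,d=env.capture('side');P=cloud('side',d);S=P[190:245,205:305].reshape(-1,3);q=S[(S[:,2]>.062)&(S[:,2]<.085)]
print('hub top',len(q),q.mean(0).round(4)); q=P[130:160,280:340].reshape(-1,3);
print(env.read_state()['wrist_force'])
cv2.imwrite('pics/s5.png',cv2.resize(p[110:260,190:350,::-1],None,fx=4,fy=4,interpolation=cv2.INTER_CUBIC))
```

```text
hub top 185 [0.5098 0.211  0.0705]
[ 0.0321503   0.44328507 -0.02760258]
```

View pics/s5.png

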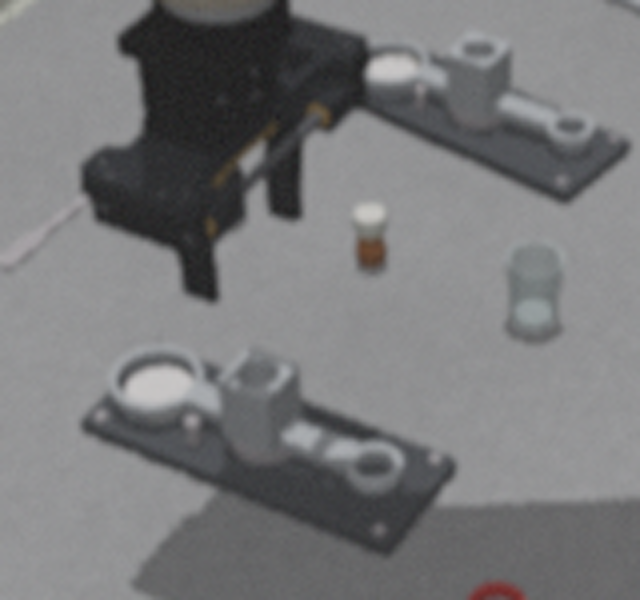

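Picture 7: the wide ring lies over the disc (160,385), the hub (260,410) sits level on its boss with its top at z ≈ 0.071, and the gripper is clear. The other stand looks unchanged.

```bash
python3 -c "
from workcell import env
print(env.sign_off())"
```

```text
the job is handed in; nothing more can be done
None
```

The reversed arm was the grey one on the left stand. I lifted it off its pin, turned it 174° end for end, lowered it onto the same pin until it touched the seat, and only then let go. I handed in just after 13.4 s on the robot's clock.

**Seating:** at release the tool was at the same height as at the grasp (0.045 m), and the seat pushed back with about 15 N. The hub top then measured z ≈ 0.071 m at (0.510, 0.211), within 1–2 mm of where it was at the start.

**Orientation:** the last picture shows the wide ring over the stirring disc, the arm level and the gripper clear.

**Other stand:** its arm looked unmoved in the last picture, but I did not measure it again.

**Checks that failed or disagreed:**
- The two cameras differed by about 2 mm on the hub's position.
- After the turn, the top camera's view of the wide ring was blocked, so I relied on the side camera.
- Before seating, the bore touched the pin lightly, so I shifted the arm about 1 mm to free it.

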